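# Line up the tilt barrel of a display stand and pass its lock pin

### The job

The touch display is off its desk stand. Tilt the stand's mounting plate upright, so that the cross-hole in its tilt barrel lines up with the sloping hole in the head, then take the lock pin out of the holder block and push it fully home through head and barrel, so that its collar sits flat on the head, and let go. Leave the stapler and the hand-sanitiser bottle where they are.

Things in the scene. Friction and masses are not known exactly. Their poses are not given: they have to be found in the camera images.
- tilt_axis (a point): Centre of the stand's level tilt barrel (steel, 48 mm across, 96 mm long), 165 mm above the desk; x points level from the pin side to the plate side, y along the barrel, z up. The stand is fixed to the desk: dark steel foot 190 x 180 x 10 mm, aluminium neck 36 x 56 mm, and on it a sloping aluminium head, a block 64 x 60 (along the barrel) x 78 mm, through which the barrel lies.
- pin_hole (a point): Centre of the mouth of the lock-pin hole, 17 mm across, in the head's flat upper face (64 x 60 mm), 40 mm from the barrel's axis. z points out along the hole, 35 degrees from vertical, leaning to the pin side, away from the plate; y along the barrel. The hole runs 78 mm straight through upper wall (15 mm), barrel (cross-hole 17 mm wide with rounded lips) and lower wall.
- tilt (a joint): Lean of barrel and mounting plate, rad. 0: plate upright, cross-hole in line with the head's hole (the pin passes within about 0.05 either way). Positive: plate leaning back over the head, top edge towards the pin side. Starts at 0.4 to 0.8; range -0.3 to 1.0. Stiff (0.35 N m, 2 to 8 N at the plate's upper edge); stays where it is left.
- plate_edge (a point): Middle of the upper edge of the dark steel mounting plate (120 x 120 mm, 10 mm thick) that two yoke arms carry on the barrel. It lies 59 mm from the barrel's axis along the plate's normal and 75 mm up along the plate. x: plate's normal, away from the barrel; y along the edge; z up along the plate. The edge can be pinched or pushed; the head stays 30 mm below it.
- pin_grip (a point): Centre of the lock pin's black square grip (26 x 26 mm, 40 mm long, sides square to x and y); z runs along the pin from tip to grip. Pin 119 mm long, about 0.16 kg, at the start upright, tip down, in the holder block. Below the grip a steel collar 36 mm across (underside 26 mm below this point), then a steel shank 14 mm across and 73 mm long, its last 9 mm tapering to a 7 mm tip.
- pin_collar (a point): Centre of the underside of the pin's collar, which comes to rest on the head's upper face round the hole; z runs along the pin from tip to grip.
- holder: Grey plastic holder fixed to the desk, origin under its pin hole. The part with the pin is 56 x 66 mm, 70 mm high; hole 17 mm across, 60 mm deep; the pin's collar stands 13 mm clear of its top. On its +y side a lower part carries a screwdriver (60 mm from the pin, 132 mm high) and a marker (88 mm away, 116 mm high), fixed; nothing stands on the other sides.
- sanitiser: Clear hand-sanitiser pump bottle, 60 mm across, 171 mm high; a bystander. Origin under its centre.
- stapler: Black stapler, 145 x 36 mm, 60 mm high; a bystander. Origin under its centre.
There are look-alikes about, which are no part of the job. What is meant by the part that bears pin_grip is not blue, pink or turquoise, and is the smaller of those in its own colour.

How it is judged (in metres and radians):
On the way:
1. the plate is tilted upright, so that the cross-hole lines up with the head's hole (value of joint tilt between -0.12 and 0.12 rad), for 0.2 s.
At the end, for the whole second after the job is handed in: The lock pin is in the head's hole with its collar within 4 mm of the head's face and within 6 mm of the hole's mouth, in line with the hole within 0.08 rad, through the barrel, whose plate is upright within 0.12 rad and still (all of step 1 and z of pin_collar in the frame of pin_hole between -0.004 and 0.004 m and distance between pin_collar and pin_hole below 0.006 m and angle between the z axis of pin_collar and the z axis of pin_hole, either way round below 0.08 rad and velocity of joint tilt between -0.05 and 0.05 rad/s); the robot touches nothing.
It fails at once if the sanitiser bottle is shifted by more than 30 mm or knocked over (distance of sanitiser from where it was at the start of the episode above 0.03 m or angle between sanitiser's own z axis and vertical above 0.5 rad).
It fails at once if the stapler is shifted by more than 30 mm (distance of stapler from where it was at the start of the episode above 0.03 m).
It also fails if it takes over 61 s, if anything falls off the work surface, if the arm or the gripper's body presses on something with over 40 N, if the wrist force passes 120 N, or if a joint passes its speed limit or range.

### The arm

A 7-joint arm with a two-finger parallel gripper is mounted at the origin on the work surface. World frame = base frame: x ahead of the robot, y to its left, z up, the work surface at z = 0. Lengths are in mm, angles in rad, forces in N, time in s.
With the tool pointing down it reaches from about 400 to 875 mm from the base axis. Payload 4.4 kg.
Tool frame: the origin (TCP) lies on the mounting face of the last link; the fingertips stand 173 mm ahead of it and the grasp point (between the pads) lies 155 mm ahead of it; z points along the fingers, y is the line along which they close (so a half turn about z gives the same grasp; the last joint's range is limited). The gripper opens to 85 mm and grips with 20 to 120 N. Pads are 22 mm wide; open, the fingers measure 114 mm over their backs; the gripper's body (76 mm by 85 mm) begins 54 mm behind the grasp point. The pads swing forward as they close: fully open they stand 13 mm farther back than shut.
Start: joints at [-1.28, 0.628, 0.038, 1.517, -0.027, 0.996, -0.02], TCP at [227.013, 609.082, 404.713] pointing down, gripper open.
Joint ranges: [-3.06, 3.06], [-0.37, 2.12], [-1.25, 1.32], [0.18, 2.47], [-1.1, 4.24], [0.23, 1.98], [-2.94, 2.94]. Speed limits (rad/s): [2.57, 2.57, 3.14, 3.14, 3.14, 3.14, 3.14].

### API

Orientations are given as [roll, pitch, yaw] about the fixed x, y, z axes, in that order (R = Rz(yaw) Ry(pitch) Rx(roll)).
In Python, from cell import * gives the robot as it stands. The module is installed in compiled form; this text tells all that it offers.
- The arm moves only by the tool jog_arm, never from a script. Its argument "steps" is a list of rows, each a list of 7 numbers: the opening, from -1 (shut) to 1 (fully open), so that 0 is half open, then the shift along the tool's x, y, z as a fraction of full scale, then the turn, a rotation vector about the tool's x, y, z as a fraction of full scale. A call has 1 to 10 rows; each row shifts and turns the commanded pose from where the row before left it, along the tool's axes as they then stand; what a row does not reach is not made up. Full scale, the value 1, is 500 mm for a shift and 2 rad for a turn. A row lasts 1/8 s, in which the tool goes at most 62.5 mm and 10.7 degrees, less where a joint would pass 70% of its speed; a pose out of reach is approached as far as the arm can. A call with a number of a shift or a turn outside -1 to 1 is refused whole. A call with a gripper value outside its range is refused whole. The fingers move at their own pace and stop on an object; the grip force is fixed at half the most. Time passes only in rows, so rows that do not move let the fingers close. It gives the time, the measured TCP pose, the force, the opening and the grip force at its end, in the units of the state.
- read_state(): the state, without advancing time (a new reading comes with each control period).
- get_image(name): name is "side" or "top" or "wrist"; returns a dict with "pixels" (384x512x3 uint8, red, green, blue), "depth" (384x512 float32, mm along the optical axis (not along the pixel's ray), 0 where there is no reading), "vertical_fov" (degrees; the focal length in pixels is half the picture's height over the tangent of half this angle, whatever the lens; pixels are square), "cx", "cy" (the principal point, pixels), "R" (3x3) and "t" (3): a world point X has camera coordinates R X + t. Camera axes: x right, y down, z forward; pixel columns grow to the right and rows downward; lengths in mm; the calibration is good to about 2 mm. A picture is of the moment at which its call begins.
- finish_job(): hands the job in; it is judged then, once.
The state is a dict: "clock": time; "qpos": joint angles; "qd": joint speeds; "tau": joint torques, N m; "eef_pos": TCP position; "tool_rot": TCP orientation; "force": force on the tool from outside, world axes, zero at the start; "torque": the same for the moment, N m; "width": finger opening in mm; "gripper_force": force on a finger pad.
Only numpy, scipy, OpenCV 4.12 (cv2) and the standard library are available. Lean on these libraries where they do the work, as an engineer would, in place of code of your own. Each camera call takes 0.05 s, during which the arm holds its last target. There are 200 camera calls.

## Working session

There is one attempt and no reset: what is moved stays moved. The work goes in short steps, Python scripts to look and compute and a tool call to move; the robot and the scene stay as the last step left them, time stands still between calls to the robot, and variables do not carry over. Pictures are saved under pics/ and viewed, at most 10 in all, crops included, and the job is handed in when it is done.

Besides the shell and the picture viewer there is one more tool, called after ">>>" as a command line: name --pt "numbers of a row" for each row, then --argument value for the rest. jog_arm: Moves the arm, as the interface text tells. Shift numbers are shares of 500 mm and turn numbers shares of 2 rad, none past 1 either way. Its arguments: {"type":"object","properties":{"steps":{"type":"array"}},"required":["steps"]}

```bash
mkdir -p pics; cat > h.py <<'E'
from cell import *
import numpy as np, cv2
def K(im):
    f=192/np.tan(np.radians(im["vertical_fov"])/2); return f,im["cx"],im["cy"]
def cloud(im):
    f,cx,cy=K(im); d=im["depth"]; v,u=np.mgrid[:384,:512]
    c=np.stack([(u-cx)/f*d,(v-cy)/f*d,d],-1)
    return (c-np.array(im["t"]))@np.array(im["R"])
def proj(im,X):
    f,cx,cy=K(im); c=np.array(im["R"])@np.array(X,float)+im["t"]; return c[0]/c[2]*f+cx,c[1]/c[2]*f+cy
E
python3 - <<'E'
from h import *
import pickle
d={n:get_image(n) for n in("side","top")}
pickle.dump(d,open("im0.pkl","wb"))
for n in d:
    im=d[n]; print(n,im["vertical_fov"],im["cx"],im["cy"],-np.array(im["R"]).T@im["t"],np.array(im["R"]).round(2).tolist(),(im["depth"]>0).mean())
    cv2.imwrite(f"pics/{n}0.png",cv2.resize(im["pixels"][:,:,::-1],(800,600)))
print(read_state())
E
```

```text
side 55.059084847668146 257.73446553913055 188.5848567641279 [  95.84682876 -490.8215184   669.24578594] [[0.7, -0.72, 0.01], [-0.42, -0.42, -0.8], [0.58, 0.56, -0.6]] 0.9958902994791666
top 55.05137163876576 254.9813842329952 190.47222543717243 [471.64790532  -6.4566395  846.75800103] [[0.12, -0.99, 0.01], [-0.97, -0.12, -0.22], [0.22, 0.02, -0.98]] 0.9960276285807291
{'clock': 0.1, 'qpos': array([-1.27978119,  0.62927239,  0.03844737,  1.51826345, -0.02703681,
        0.99633643, -0.01998163]), 'qd': array([ 0.00031189, -0.0014696 , -0.00088447, -0.00291822,  0.00227307,
        0.00031824,  0.00022945]), 'tau': array([ 3.82848710e-03, -5.64544272e+01,  1.23111952e+00, -1.93969291e+01,
        1.13471595e-02,  5.48092736e-03, -2.32489680e-05]), 'eef_pos': array([226.91088232, 608.82191036, 403.87013728]), 'tool_rot': array([-3.13983056e+00, -1.02739464e-05,  2.78477384e+00]), 'force': array([ 0.33540701, -0.16490741,  1.36655516]), 'torque': array([ 0.01175131,  0.0139433 , -0.00928499]), 'gripper_force': 0.0, 'width': 85.27837070378871}
```

View pics/side0.png

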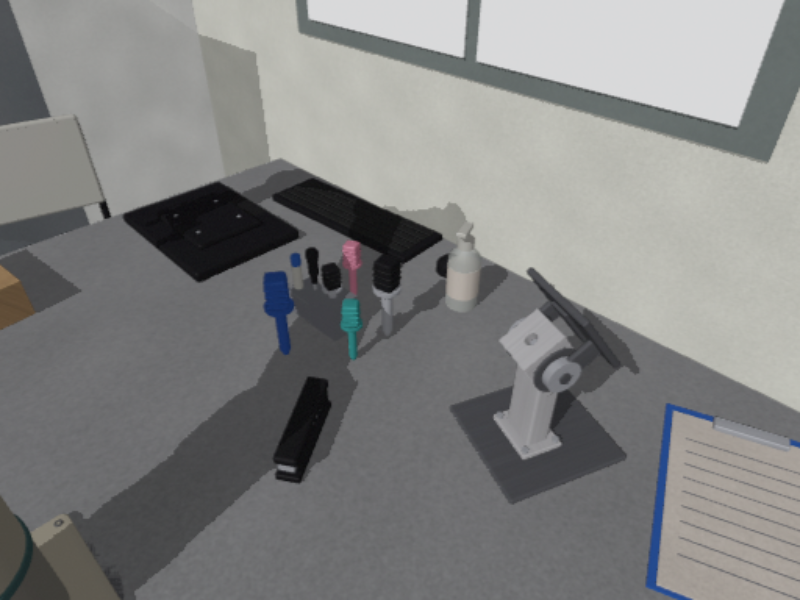

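View pics/top0.png

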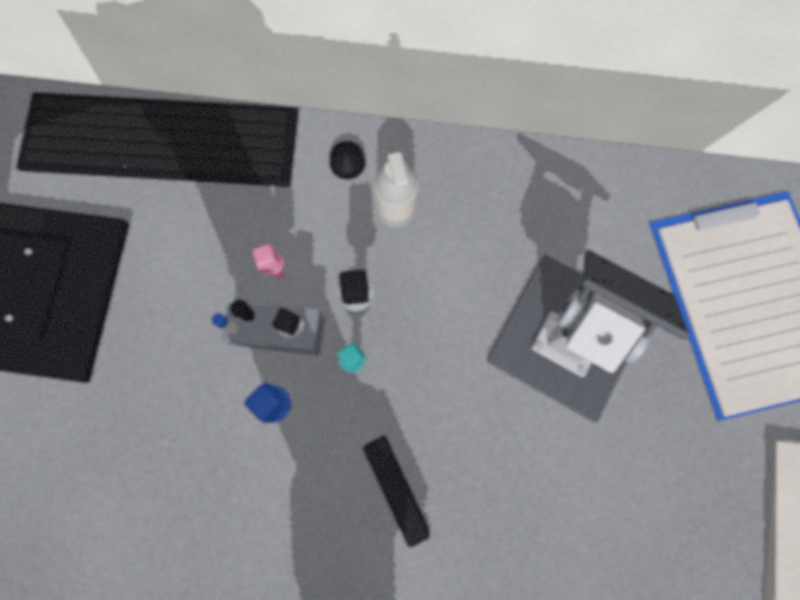

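Side view: the stand's head is at about (538,340), with the leaning plate from (530,270) to (620,365). The black grip in the holder is at (331,278), and a larger black look-alike stands free at (387,275). Top view: holder grip at (288,322), look-alike at (354,287), head hole at (605,338), plate edge from (585,255) to (690,325), bottle at (396,190), stapler at (396,490).

```bash
cat > m.py <<'E'
from h import *
import pickle
d=pickle.load(open("im0.pkl","rb")); t=d["top"]; s=d["side"]
C={n:cloud(d[n]) for n in d}
S=.64
def box(n,x0,y0,x1,y1):
    sl=np.s_[int(y0*S):int(y1*S),int(x0*S):int(x1*S)]; return C[n][sl].reshape(-1,3), d[n]["pixels"][sl].reshape(-1,3).astype(int)
# grip top
P,c=box("top",265,300,312,345); m=(P[:,2]>118)&(P[:,2]<140)&(c.max(1)<70)
Q=P[m]; print("grip top",m.sum(),Q.mean(0),np.median(Q,0)); r=cv2.minAreaRect(Q[:,:2].astype(np.float32)); print(r)
P,c=box("top",225,300,325,355); m=(P[:,2]>60)&(P[:,2]<76); print("holder top z~70",m.sum(),cv2.minAreaRect(P[m][:,:2].astype(np.float32)),np.median(P[m],0))
m=(P[:,2]>35)&(P[:,2]<60); print("lower",m.sum(),np.median(P[m],0))
P,c=box("top",225,295,258,325); m=P[:,2]>90; print("screwdriver",P[m].mean(0),P[m][:,2].max())
# head face
P,c=box("top",560,295,650,375); m=(c.min(1)>150)&(P[:,2]>165); Q=P[m]
for _ in range(3):
    o=Q.mean(0); n=np.linalg.svd(Q-o)[2][2]; n*=np.sign(n[2]); Q=Q[abs((Q-o)@n)<2.5]
print("face",len(Q),o,"n",n,"lean",np.degrees(np.arccos(n[2])),"az",np.degrees(np.arctan2(n[1],n[0])))
h=n[:2]/np.linalg.norm(n[:2]); e1=np.cross(n,[0,0,1.]);e1/=np.linalg.norm(e1); e2=np.cross(n,e1)
r=cv2.minAreaRect(np.stack([(Q-o)@e1,(Q-o)@e2],1).astype(np.float32)); print(r,"centre",o+r[0][0]*e1+r[0][1]*e2)
# plate (dark, high)
for nm,b in(("top",(575,245,700,335)),("side",(520,260,630,375))):
    P,c=box(nm,*b); m=(P[:,2]>120)&(c.max(1)<90); Q=P[m]
    for k in range(4):
        o=Q.mean(0); pn=np.linalg.svd(Q-o)[2][2]; Q=Q[abs((Q-o)@pn)<8/(k+1)+1]
    print(nm,"plate",len(Q),o,pn,"zmax",Q[:,2].max(),Q[Q[:,2].argmax()], "tilt",np.arcsin(pn[2]))
for nm,b in(("bottle",(370,150,420,225)),("stapler",(360,430,435,550)),("decoy",(338,268,372,310)),("teal",(335,342,368,375)),("blue",(243,380,294,425)),("pink",(250,240,287,280)),("ball",(328,138,366,180))):
    P,c=box("top",*b); m=P[:,2]>25; print(nm,np.median(P[m],0),P[m].max(0))
E
python3 m.py
```

```text
grip top 164 [586.27079079 148.75565595 127.50856951] [586.14957827 148.55913207 128.1465776 ]
((587.050537109375, 149.67803955078125), (24.143339157104492, 26.387174606323242), 75.4913101196289)
holder top z~70 584 ((587.23828125, 177.9731903076172), (56.29578399658203, 120.48639678955078), 0.5212629437446594) [579.4335663  142.50674688  69.64361742]
lower 580 [579.70882984 208.3823782   44.73614205]
screwdriver [591.70170325 208.23266241 127.38020567] 846.758001034896
face 114 [ 600.98313358 -233.43681987  194.14087986] n [ 0.93139876 -0.26720411  0.24718073] lean 75.68925541184362 az -16.007378840576244
((-3.018535614013672, 3.232351303100586), (24.18096351623535, 95.2359390258789), 83.65895080566406) centre [ 602.58352407 -230.75565063  191.00883037]
top plate 1054 [ 651.24012687 -249.96506107  226.3434974 ] [ 0.72835391 -0.30423339  0.61395653] zmax 263.82971151076714 [ 607.73046628 -278.68655151  263.82971151] tilt 0.6610633380613561
side plate 315 [ 630.91150956 -241.1550388   233.9233567 ] [-0.78111144  0.37562387 -0.49877011] zmax 263.27689614635375 [ 637.61185348 -194.40306181  263.27689615] tilt -0.5221792079397093
bottle [783.62422344  32.0925914  110.75559413] [828.47134934  64.13191797 846.75800103]
stapler [389.77115744 -16.58179559  53.69939854] [471.64790532  33.6486688  846.75800103]
decoy [631.34283443  65.23022707 155.70902368] [658.7382862   91.22541722 160.95712478]
teal [550.52669688  60.59901749 117.23869341] [569.79212469  80.46361806 846.75800103]
blue [480.99322142 147.48907876 157.2969938 ] [505.60758433 173.78786229 846.75800103]
pink [666.40824295 189.51047485 114.11062659] [688.56864945 210.42533631 846.75800103]
ball [866.6964957  119.62811074  31.23020235] [892.14526641 142.22893795 846.75800103]
```

```bash
cat > m2.py <<'E'
from m import *
print("----")
def face(nm,b):
    P,c=box(nm,*b); Q=P[(P[:,2]>150)&(P[:,2]<240)]
    rng=np.random.default_rng(0); best=None
    for _ in range(500):
        a=Q[rng.choice(len(Q),3,False)]; n=np.cross(a[1]-a[0],a[2]-a[0]); n/=np.linalg.norm(n)+1e-9; n*=np.sign(n[2]) or 1
        if n[2]<.6: continue
        k=(abs((Q-a[0])@n)<2).sum()
        if best is None or k>best[0]: best=(k,n,a[0])
    _,n,o=best; Q=Q[abs((Q-o)@n)<2.5]; o=Q.mean(0); n=np.linalg.svd(Q-o)[2][2]; n*=np.sign(n[2])
    return Q,o,n
for nm,b in(("top",(555,290,660,380)),("side",(495,300,575,375))):
    Q,o,n=face(nm,b); print(nm,len(Q),o,n,"lean",np.degrees(np.arccos(n[2])),"az",np.degrees(np.arctan2(-n[1],-n[0])))
    e1=np.cross([0,0,1.],n);e1/=np.linalg.norm(e1);e2=np.cross(n,e1)
    r=cv2.minAreaRect(np.stack([(Q-o)@e1,(Q-o)@e2],1).astype(np.float32)); print(r,"centre",o+r[0][0]*e1+r[0][1]*e2)
    # hole: dark blob in the grey picture
    g=cv2.cvtColor(d[nm]["pixels"],cv2.COLOR_RGB2GRAY); u,v=proj(d[nm],o); u,v=int(u),int(v)
    w=g[v-12:v+13,u-12:u+13].astype(int); print(u,v); print(w[::2,::2])
P,c=box("top",480,245,650,425); m=(P[:,2]>6)&(P[:,2]<16)&(c.max(1)<130); print("foot",cv2.minAreaRect(P[m][:,:2].astype(np.float32)))
E
python3 m2.py | sed -n '/----/,$p'
```

```text
----
top 1142 [ 600.03580959 -230.43861027  199.29789417] [-0.53055876  0.22728832  0.81660727] lean 35.2534039477073 az -23.1900132502162
((-0.17598342895507812, 12.898799896240234), (60.5816650390625, 94.94094848632812), 0.5237582325935364) centre [ 609.78731748 -234.42464812  206.74300028]
386 215
[[168 212 216 218 218 220 218 216 219 219 217 215 201]
 [204 219 216 217 219 218 215 217 218 217 218 217 218]
 [216 217 218 219 220 216 218 219 218 216 218 217 219]
 [219 216 219 220 219 214 219 218 217 217 217 219 219]
 [216 219 219 218 216 214 215 211 216 217 218 218 219]
 [217 220 220 216 206 206 194 169 180 212 220 219 218]
 [218 221 218 211 168 149 145 129 132 196 219 220 218]
 [221 220 215 212 171 126 119 113 126 194 219 218 218]
 [220 216 216 219 197 150 130 130 166 209 219 219 219]
 [218 215 219 219 217 206 195 200 214 216 219 218 221]
 [215 219 217 218 220 219 220 219 217 219 219 221 220]
 [218 219 218 217 218 221 219 219 219 218 221 220 221]
 [217 219 218 219 219 219 220 218 217 220 220 220 217]]
side 808 [ 595.87278161 -230.97405407  198.32075968] [-0.53059669  0.22455732  0.8
[... 334 characters left out ...]
 156 164 163 164 166 164 161 166 162 162 161]
 [151 164 165 165 165 167 163 162 166 162 163 162 162]
 [165 165 166 166 166 162 166 165 162 163 162 163 164]
 [165 166 167 166 161 161 136 126 123 162 164 163 163]
 [166 168 165 160 165 126 132 132 115 162 163 164 162]
 [169 166 163 167 144 117 137 146 148 164 165 162 164]
 [164 165 167 164 164 124 126 148 163 164 162 165 164]
 [166 167 164 165 165 166 165 164 163 163 165 164 165]
 [166 166 164 167 167 165 165 163 164 165 165 164 140]
 [158 164 167 166 164 165 164 166 165 166 165 138 135]
 [123 167 166 165 164 164 166 166 167 159 136 125  84]]
foot ((633.505859375, -244.33157348632812), (179.80628967285156, 189.7711639404297), 67.12720489501953)
```

```bash
cat > m3.py <<'E'
from m2 import *
from scipy.spatial.transform import Rotation as Ro
print("====")
A=np.radians(-22.95); n=np.array([-np.sin(np.radians(35))*np.cos(A),-np.sin(np.radians(35))*np.sin(A),np.cos(np.radians(35))])
for nm,b,T in(("top",(555,290,660,380),190),("side",(495,300,575,375),150)):
    Q,o,_=face(nm,b); im=d[nm]; f,cx,cy=K(im); g=cv2.cvtColor(im["pixels"],cv2.COLOR_RGB2GRAY); u,v=map(int,proj(im,o))
    w=np.clip(T-g[v-4:v+9,u-6:u+9].astype(float),0,None); w=(w>8)*1.; vv,uu=np.mgrid[v-4:v+9,u-6:u+9]
    pu,pv=(w*uu).sum()/w.sum(),(w*vv).sum()/w.sum(); R=np.array(im["R"]); c=-R.T@im["t"]; r=R.T@[(pu-cx)/f,(pv-cy)/f,1]
    h=c+r*((o-c)@n)/(r@n); print(nm,pu,pv,"hole",h,"axis",h-40*n)
E
python3 m3.py | sed -n '/====/,$p'
```

```text
====
top 386.87301587301585 216.57142857142858 hole [ 597.92932776 -231.41195813  198.20542407] axis [ 619.05633852 -240.35809147  165.4393423 ]
side 339.15384615384613 216.3846153846154 hole [ 596.22002294 -229.29029892  198.08493879] axis [ 617.34703369 -238.23643226  165.31885701]
```

```bash
cat > plan.py <<'E'
import json, numpy as np
from scipy.spatial.transform import Rotation as Ro
from cell import read_state
A=np.radians(-22.95); ax=np.array([np.cos(A),np.sin(A),0]); AX=np.array([618.2,-239.3,165.]); HOLE=np.array([597.1,-230.4,197.8])
L=np.radians(35); HN=-np.sin(L)*ax+np.array([0,0,np.cos(L)])
def down(yaw): return Ro.from_euler("z",yaw)*Ro.from_euler("x",np.pi)
def cur(): s=read_state(); return np.array(s["eef_pos"]),Ro.from_euler("xyz",s["tool_rot"])
def rows(wps,grip,start=None,nd=3):
    """wps: list of (pos,Rot); prints rows in the move units from the current pose"""
    p,R=start or cur(); out=[]
    for q,S in wps:
        sh=np.round(R.inv().apply(q-p)/500,nd); tu=np.round((R.inv()*S).as_rotvec()/2,nd)
        out.append([grip]+[float(x) for x in sh]+[float(x) for x in tu])
        p=p+R.apply(sh*500); R=R*Ro.from_rotvec(tu*2)
    for i in range(0,len(out),10): print(json.dumps(out[i:i+10]))
    return p,R
def line(p,R,q,S,n):
    rv=(R.inv()*S).as_rotvec(); return [(p+(q-p)*k/n,R*Ro.from_rotvec(rv*k/n)) for k in range(1,n+1)]
E
python3 - <<'E'
from plan import *
p,R=cur(); T=AX+10*ax; yaw1=A+np.pi/2
a0,a1=np.arctan2(p[1],p[0]),np.arctan2(T[1],T[0]); r0,r1=np.hypot(*p[:2]),np.hypot(*T[:2]); y0=R.as_euler("xyz")[2]
w=[]
for k in range(1,21):
    s=k/20; a=a0+s*(a1-a0); r=r0+s*(r1-r0); w.append((np.array([r*np.cos(a),r*np.sin(a),p[2]+min(1,s*1.6)*(455-p[2])]),down(y0+s*(yaw1-y0))))
rows(w,1)
E
```

```text
[[1, -0.103, -0.002, -0.008, -0.001, 0.0, 0.04], [1, -0.103, -0.001, -0.008, 0.0, 0.0, 0.041], [1, -0.104, -0.002, -0.009, 0.0, 0.0, 0.04], [1, -0.103, -0.001, -0.008, 0.0, 0.0, 0.04], [1, -0.104, -0.001, -0.008, 0.0, -0.0, 0.041], [1, -0.104, -0.001, -0.008, 0.0, -0.0, 0.04], [1, -0.104, -0.001, -0.008, 0.0, -0.0, 0.041], [1, -0.104, -0.001, -0.008, 0.0, -0.0, 0.04], [1, -0.105, -0.0, -0.009, 0.0, -0.0, 0.04], [1, -0.104, -0.001, -0.008, 0.0, -0.0, 0.041]]
[[1, -0.105, 0.0, -0.008, 0.0, -0.0, 0.04], [1, -0.105, -0.0, -0.008, 0.0, -0.0, 0.04], [1, -0.105, -0.0, -0.004, 0.0, -0.0, 0.041], [1, -0.106, 0.0, -0.0, 0.0, -0.0, 0.04], [1, -0.105, 0.001, -0.0, 0.0, -0.0, 0.04], [1, -0.106, 0.0, -0.0, 0.0, -0.0, 0.041], [1, -0.106, 0.001, -0.0, 0.0, -0.0, 0.04], [1, -0.106, 0.001, -0.0, 0.0, -0.0, 0.041], [1, -0.106, 0.001, -0.0, 0.0, -0.0, 0.04], [1, -0.107, 0.001, -0.0, 0.0, -0.0, 0.04]]
```

>>> jog_arm --pt "1 -0.103 -0.002 -0.008 -0.001 0 0.04" --pt "1 -0.103 -0.001 -0.008 0 0 0.041" --pt "1 -0.104 -0.002 -0.009 0 0 0.04" --pt "1 -0.103 -0.001 -0.008 0 0 0.04" --pt "1 -0.104 -0.001 -0.008 0 0 0.041" --pt "1 -0.104 -0.001 -0.008 0 0 0.04" --pt "1 -0.104 -0.001 -0.008 0 0 0.041" --pt "1 -0.104 -0.001 -0.008 0 0 0.04" --pt "1 -0.105 0 -0.009 0 0 0.04" --pt "1 -0.104 -0.001 -0.008 0 0 0.041"

```text
clock: 1.35
eef_pos: [604.0, 269.8, 444.9]
tool_rot: [3.141, -0.001, 1.974]
force: [0.9, 0.1, -0.2]
width: 85.3
gripper_force: 0.0
```

>>> jog_arm --pt "1 -0.105 0 -0.008 0 0 0.04" --pt "1 -0.105 0 -0.008 0 0 0.04" --pt "1 -0.105 0 -0.004 0 0 0.041" --pt "1 -0.106 0 0 0 0 0.04" --pt "1 -0.105 0.001 0 0 0 0.04" --pt "1 -0.106 0 0 0 0 0.041" --pt "1 -0.106 0.001 0 0 0 0.04" --pt "1 -0.106 0.001 0 0 0 0.041" --pt "1 -0.106 0.001 0 0 0 0.04" --pt "1 -0.107 0.001 0 0 0 0.04"

```text
clock: 2.6
eef_pos: [626.9, -244.5, 453.7]
tool_rot: [-3.141, -0.002, 1.168]
force: [-0.1, 0.7, 0.2]
width: 85.4
gripper_force: 0.0
```

>>> jog_arm --pt "1 0 0 0 0 0 0" --pt "1 0 0 0 0 0 0"

```text
clock: 2.85
eef_pos: [627.4, -242.7, 453.9]
tool_rot: [-3.141, -0.003, 1.171]
force: [0.2, 1.1, -0.7]
width: 85.6
gripper_force: 0.0
```

```bash
python3 - <<'E'
from plan import *
from h import *
p,R=cur(); T=AX+10*ax; y=A+np.pi/2
print(p,R.as_euler("xyz"),read_state()["qpos"])
q1=np.array([*T[:2],408]); D=down(y)
q2=np.array([*(AX+59*ax)[:2],393])
s=rows(line(p,R,q1,D,3),1); rows(line(*s,q2,D,8),1,s)
im=get_image("wrist"); cv2.imwrite("pics/w1.png",im["pixels"][:,:,::-1])
E
```

```text
[ 627.43634656 -242.70300355  453.88393106] [-3.14054316e+00 -3.02961852e-03  1.17098476e+00] [ 0.07234394  0.66081967  0.47225659  1.39159264 -0.31215114  1.16401537
  0.18320976]
[[1, -0.0, 0.0, 0.031, -0.0, -0.001, 0.0], [1, -0.001, 0.0, 0.03, -0.0, -0.0, 0.0], [1, -0.0, 0.0, 0.031, -0.001, -0.001, 0.0]]
[[1, -0.0, 0.012, 0.004, 0.0, 0.0, 0.0], [1, -0.0, 0.013, 0.003, 0.0, 0.0, 0.0], [1, -0.0, 0.012, 0.004, 0.0, 0.0, 0.0], [1, -0.0, 0.012, 0.004, 0.0, 0.0, 0.0], [1, -0.0, 0.013, 0.004, 0.0, 0.0, 0.0], [1, -0.0, 0.012, 0.003, 0.0, 0.0, 0.0], [1, -0.0, 0.012, 0.004, 0.0, 0.0, 0.0], [1, -0.0, 0.012, 0.004, 0.0, 0.0, 0.0]]
```

View pics/w1.png

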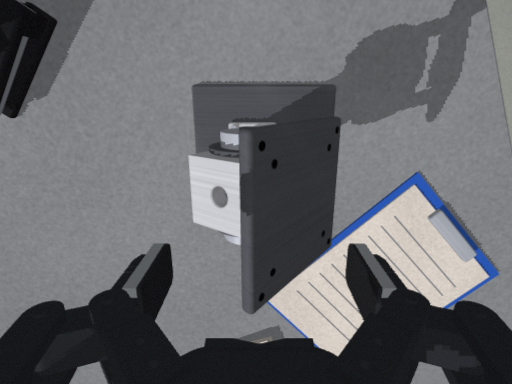

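The wrist view shows the plate's upper edge at column about 245, between the fingers (165 and 355), and the hole in the head at (220,197). The straddle is fine, so I lower, shift and close.

>>> jog_arm --pt "1 0 0 0.031 0 -0.001 0" --pt "1 -0.001 0 0.03 0 0 0" --pt "1 0 0 0.031 0 -0.001 0" --pt "1 0 0 0 0 0 0"

```text
clock: 3.4
eef_pos: [626.8, -242.9, 406.2]
tool_rot: [-3.138, 0.002, 1.171]
force: [-0.1, 0.8, 0.9]
width: 85.6
gripper_force: 0.0
```

>>> jog_arm --pt "1 0 0.012 0.004 0 0 0" --pt "1 0 0.013 0.003 0 0 0" --pt "1 0 0.012 0.004 0 0 0" --pt "1 0 0.012 0.004 0 0 0" --pt "1 0 0.013 0.004 0 0 0" --pt "1 0 0.012 0.003 0 0 0" --pt "1 0 0.012 0.004 0 0 0" --pt "1 0 0.012 0.004 0 0 0" --pt "1 0 0 0 0 0 0"

```text
clock: 4.53
eef_pos: [672.9, -262.8, 393.0]
tool_rot: [3.141, 0.002, 1.171]
force: [0.1, -1.0, 0.7]
width: 85.2
gripper_force: 0.0
```

>>> jog_arm --pt "0.4 0 0 0 0 0 0" --pt "-0.1 0 0 0 0 0 0" --pt "-0.4 0 0 0 0 0 0" --pt "-0.6 0 0 0 0 0 0" --pt "-0.8 0 0 0 0 0 0" --pt "-1 0 0 0 0 0 0" --pt "-1 0 0 0 0 0 0" --pt "-1 0 0 0 0 0 0"

```text
clock: 5.52
eef_pos: [671.8, -262.2, 390.7]
tool_rot: [-3.137, 0.002, 1.171]
force: [-2.1, -0.3, -24.1]
width: 8.9
gripper_force: 57.8
```

```bash
python3 - <<'E'
from plan import *
from h import *
p,R=cur(); print(p,"rel to axis",(p-AX)@ax,p[2]-155-165,R.as_euler("xyz"))
im=get_image("side"); cv2.imwrite("pics/s1.png",cv2.resize(im["pixels"][120:270,270:440,::-1],None,fx=3.5,fy=3.5))
E
```

```text
[ 671.78691308 -262.23336473  390.72883714] rel to axis 58.28762058929161 70.72883714389286 [-3.13727867e+00  2.15615259e-03  1.17061192e+00]
```

View pics/s1.png

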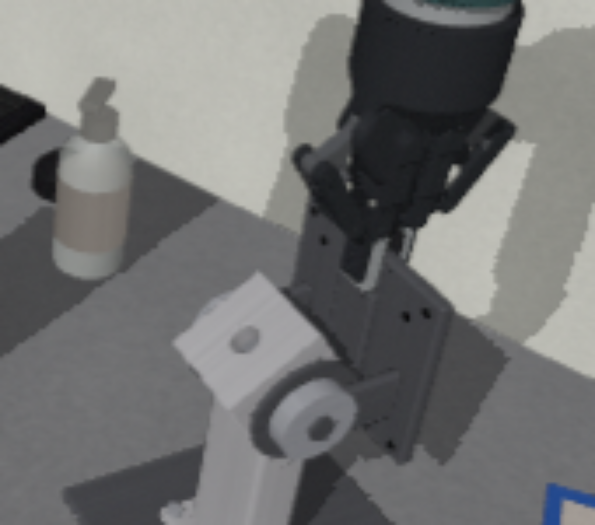

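The plate is held upright in the fingers (width 8.9, tool vertical). Now I release, rise and go to the pin.

>>> jog_arm --pt "-0.3 0 0 0 0 0 0" --pt "-0.3 0 0 0 0 0 0" --pt "-0.3 0 0 -0.05 0 0 0" --pt "-0.3 0 0 -0.09 0 0 0" --pt "-0.3 0 0 0 0 0 0"

```text
clock: 6.2
eef_pos: [673.4, -263.8, 471.5]
tool_rot: [3.127, 0.002, 1.171]
force: [0.6, -1.0, 0.3]
width: 29.9
gripper_force: 0.0
```

```bash
python3 - <<'E'
from plan import *
p,R=cur(); print(p); T=np.array([586.7,149.3]); y1=np.radians(75.5)
a0,a1=np.arctan2(p[1],p[0]),np.arctan2(T[1],T[0]); r0,r1=np.hypot(*p[:2]),np.hypot(*T); y0=R.as_euler("xyz")[2]
w=[]
for k in range(1,11):
    s=k/10; a=a0+s*(a1-a0); r=r0+s*(r1-r0); w.append((np.array([r*np.cos(a),r*np.sin(a),p[2]+s*(420-p[2])]),down(y0+s*(y1-y0))))
rows(w,0.2)
E
```

```text
[ 673.39110735 -263.75689372  471.5433909 ]
[[0.2, 0.088, -0.029, 0.01, 0.007, 0.001, -0.007], [0.2, 0.085, -0.032, 0.01, 0.0, 0.0, -0.008], [0.2, 0.081, -0.037, 0.01, 0.0, 0.0, -0.007], [0.2, 0.079, -0.04, 0.01, 0.0, 0.0, -0.007], [0.2, 0.075, -0.043, 0.011, 0.0, 0.0, -0.008], [0.2, 0.072, -0.046, 0.01, 0.0, 0.0, -0.007], [0.2, 0.068, -0.05, 0.01, 0.0, 0.0, -0.007], [0.2, 0.064, -0.052, 0.01, 0.0, 0.0, -0.008], [0.2, 0.06, -0.054, 0.011, 0.0, 0.0, -0.007], [0.2, 0.056, -0.056, 0.01, 0.0, 0.0, -0.007]]
```

>>> jog_arm --pt "0.2 0.088 -0.029 0.01 0 0 -0.007" --pt "0.2 0.085 -0.032 0.01 0 0 -0.008" --pt "0.2 0.081 -0.037 0.01 0 0 -0.007" --pt "0.2 0.079 -0.04 0.01 0 0 -0.007" --pt "0.2 0.075 -0.043 0.011 0 0 -0.008" --pt "0.2 0.072 -0.046 0.01 0 0 -0.007" --pt "0.2 0.068 -0.05 0.01 0 0 -0.007" --pt "0.2 0.064 -0.052 0.01 0 0 -0.008" --pt "0.2 0.06 -0.054 0.011 0 0 -0.007" --pt "0.2 0.056 -0.056 0.01 0 0 -0.007"

```text
clock: 7.45
eef_pos: [585.8, 151.8, 413.3]
tool_rot: [3.138, -0.001, 1.318]
force: [0.1, 0.5, 0.2]
width: 51.1
gripper_force: 0.0
```

>>> jog_arm --pt "0.2 0 0 0 0 0 0" --pt "0.2 0 0 0 0 0 0"

```text
clock: 7.7
eef_pos: [586.5, 149.8, 413.1]
tool_rot: [3.139, 0.001, 1.316]
force: [-0.3, -1.0, -0.3]
width: 51.4
gripper_force: 0.0
```

```bash
python3 - <<'E'
from plan import *
from h import *
p,R=cur(); print(p,R.as_euler("xyz"))
im={n:get_image(n) for n in("side","top","wrist")}
# plate: dark points near the stand, in stand frame
by=np.array([-ax[1],ax[0],0])
for n in("side","top"):
    C=cloud(im[n]).reshape(-1,3); c=im[n]["pixels"].reshape(-1,3).astype(int); r=C-AX; X=np.stack([r@ax,r@by,r[:,2]],1)
    m=(c.max(1)<110)&(X[:,0]>40)&(X[:,0]<80)&(abs(X[:,1])<62)&(X[:,2]>-45)&(X[:,2]<80); Q=X[m]
    if m.sum()<30: print(n,m.sum()); continue
    for k in range(4):
        o=Q.mean(0); pn=np.linalg.svd(Q-o)[2][2]; pn*=np.sign(pn[0]); Q=Q[abs((Q-o)@pn)<4/(k+1)]
    print(n,len(Q),o,pn,"tilt",np.arctan2(pn[2],pn[0]),"range z",Q[:,2].min(),Q[:,2].max())
    E=X[m&(X[:,2]>70)]; print(" edge pts",len(E),E.mean(0) if len(E) else "")
C=cloud(im["wrist"]); c=im["wrist"]["pixels"].astype(int)
m=(C[...,2]>120)&(C[...,2]<137)&(c.max(2)<90)&(np.hypot(C[...,0]-587,C[...,1]-149)<30)
print("wrist grip",m.sum(),C[m].mean(0),np.median(C[m],0),cv2.minAreaRect(C[m][:,:2].astype(np.float32)))
m=(C[...,2]>120)&(C[...,2]<200)&(c.max(2)<90)&(C[...,0]>500)
cv2.imwrite("pics/w2.png",im["wrist"]["pixels"][:,:,::-1])
E
```

```text
[586.45883048 149.84443008 413.11055805] [3.13864917e+00 1.06352962e-03 1.31639503e+00]
side 967 [ 51.65545673 -11.21446659  38.57227186] [0.99969434 0.00411035 0.02437872] tilt 0.024381344512593116 range z -39.64931318740118 79.19580472316716
 edge pts 289 [52.84044175 -5.34938295 75.2075452 ]
top 980 [53.82977233  4.38945986 39.5901778 ] [9.99673005e-01 1.13040293e-04 2.55708736e-02] tilt 0.025573661227758487 range z -38.26713514789638 78.68751147844975
 edge pts 324 [55.43908456  1.79774823 75.45947597]
wrist grip 815 [588.78846771 151.90295313 127.46940787] [588.77930001 152.13892936 127.76791564] ((588.2018432617188, 150.94602966308594), (25.757686614990234, 26.035703659057617), 75.32559967041016)
```

View pics/w2.png

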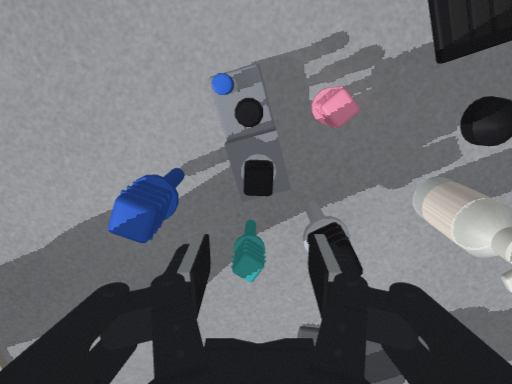

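The wrist view shows the pin's black grip at (258,178) in the holder, the look-alike at (332,250) clear of the descent, and the teal one at (249,258). The plate reads about 0.025 rad, which is good. Descending.

```bash
python3 - <<'E'
from plan import *
p,R=cur(); D=down(np.radians(75.4)); g=np.array([587.6,150.3,0])
s=rows(line(p,R,g+[0,0,267],D,5),0.2)
E
```

```text
[[0.2, 0.001, 0.0, 0.058, 0.0, 0.0, -0.0], [0.2, 0.001, 0.0, 0.058, 0.0, 0.0, -0.0], [0.2, 0.0, 0.001, 0.059, 0.0, 0.001, -0.001], [0.2, 0.001, -0.0, 0.058, 0.001, -0.0, 0.0], [0.2, 0.001, 0.0, 0.058, -0.0, -0.0, 0.0]]
```

>>> jog_arm --pt "0.2 0.001 0 0.058 0 0 0" --pt "0.2 0.001 0 0.058 0 0 0" --pt "0.2 0 0.001 0.059 0 0.001 0" --pt "0.2 0.001 0 0.058 0.001 0 0" --pt "0.2 0.001 0 0.058 0 0 0" --pt "0.2 0 0 0 0 0 0" --pt "0.2 0 0 0 0 0 0"

```text
clock: 8.72
eef_pos: [587.4, 151.4, 267.3]
tool_rot: [-3.141, -0.0, 1.316]
force: [-0.4, -0.9, 0.7]
width: 51.5
gripper_force: 0.0
```

>>> jog_arm --pt "0 0 0 0 0 0 0" --pt "-0.2 0 0 0 0 0 0" --pt "-0.6 0 0 0 0 0 0" --pt "-1 0 0 0 0 0 0" --pt "-1 0 0 0 0 0 0" --pt "-1 0 0 0 0 0 0"

```text
clock: 9.48
eef_pos: [587.0, 152.1, 267.1]
tool_rot: [-3.141, -0.001, 1.317]
force: [-0.8, 0.8, 6.0]
width: 25.4
gripper_force: 58.8
```

>>> jog_arm --pt "-1 0 0 -0.04 0 0 0" --pt "-1 0 0 -0.05 0 0 0" --pt "-1 0 0 -0.05 0 0 0" --pt "-1 0 0 -0.07 0 0 0" --pt "-1 0 0 -0.07 0 0 0" --pt "-1 0 0 -0.05 0 0 0" --pt "-1 0 0 0 0 0 0" --pt "-1 0 0 0 0 0 0"

```text
clock: 10.48
eef_pos: [586.3, 152.1, 429.7]
tool_rot: [-3.137, 0.001, 1.317]
force: [0.3, -0.2, -2.3]
width: 25.5
gripper_force: 60.3
```

```bash
python3 - <<'E'
from plan import *
from h import *
p,R=cur(); print(p,R.as_euler("xyz"))
im={n:get_image(n) for n in("side","top")}
for n in im:
    C=cloud(im[n]).reshape(-1,3); X=R.inv().apply(C-p); px=im[n]["pixels"].reshape(-1,3).astype(int)
    m=(abs(X[:,0])<15)&(abs(X[:,1])<15)&(X[:,2]>186)&(X[:,2]<255)
    print(n,m.sum(),X[m].mean(0) if m.any() else "",X[m][:,2].max() if m.any() else "")
    for a in range(175,260,8):
        k=(abs(X[:,0])<25)&(abs(X[:,1])<25)&(X[:,2]>a)&(X[:,2]<a+8)
        if k.any(): print(a,k.sum(),X[k].mean(0).round(1),X[k].min(0).round(1),X[k].max(0).round(1))
    print(R.inv().apply(np.array(im[n]["R"])[2]).round(2))
u,v=map(int,proj(im["side"],p+R.apply([0,0,200])))
cv2.imwrite("pics/s2.png",cv2.resize(im["side"]["pixels"][v-60:v+60,u-60:u+60,::-1],None,fx=4,fy=4))
E
```

```text
[586.32542149 152.14992156 429.70756697] [-3.13680858e+00  1.08063996e-03  1.31696587e+00]
side 127 [ -6.00958726  -3.59541959 219.81787467] 253.63677044355006
175 53 [-12.2  -5.9 178.9] [-21.7 -19.8 175.4] [  5.9  14.9 182.7]
183 4 [ -7.9  -3.4 188. ] [-13.2  -8.5 184.6] [ -3.1   8.3 190.2]
191 19 [ -5.7  -3.3 195.1] [ -8.9  -8.7 191.4] [  0.2   3.6 198.9]
199 17 [ -5.8  -3.8 203.3] [ -8.6  -8.2 199.8] [  0.6   2.5 206.2]
207 16 [ -6.5  -4.3 210.9] [ -9.3  -8.4 207.5] [  3.3   1.9 214.6]
215 15 [ -7.1  -3.7 219.1] [-11.6  -7.6 215.5] [ -1.2   4.8 222.8]
223 17 [ -5.9  -2.7 227.1] [ -9.   -9.2 223.6] [ -2.    4.7 230.6]
231 15 [ -5.5  -3.6 235. ] [ -9.8  -8.1 231.4] [  0.9   3.4 238.4]
239 16 [ -6.   -3.7 242.7] [-11.1  -8.5 239.5] [  0.8   2.7 245.9]
247 9 [ -5.2  -2.7 250.8] [ -7.3  -7.9 247.4] [ -2.9   3.1 253.6]
[0.68 0.42 0.6 ]
top 31 [ -6.25635761  -1.3024577  236.74243491] 249.0842370889347
175 57 [-14.9  -1.6 179. ] [-19.4 -15.6 176.8] [ -8.1  14.3 182.8]
183 5 [-15.9  -1.7 184.3] [-18.9 -13.4 183.4] [-12.    8.7 185. ]
215 1 [ -7.3  -1.5 222.2] [ -7.3  -1.5 222.2] [ -7.3  -1.5 222.2]
223 7 [ -6.7  -0.7 226.7] [ -7.9  -5.5 223.5] [ -4.    3.9 229.2]
231 8 [ -5.8  -2.9 233.9] [ -8.1  -6.  231.1] [ -1.7   0.9 238.6]
239 10 [ -6.8   0.5 241.7] [ -8.1  -4.5 239.4] [ -4.6   6.1 246.5]
247 5 [ -4.9  -3.1 248.4] [ -7.6  -6.1 247.9] [ -1.5   2.5 249.1]
[0.08 0.21 0.97]
```

View pics/s2.png

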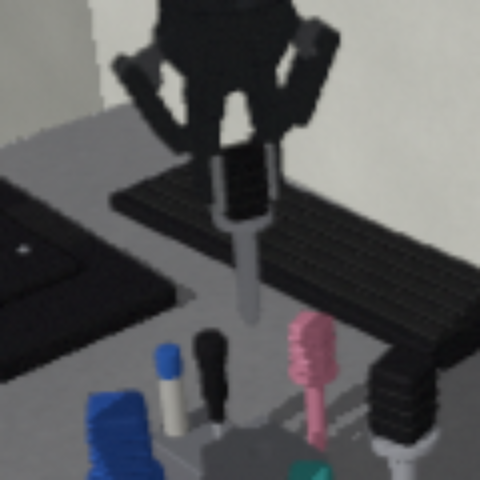

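```bash
cat >> plan.py <<'E'
z_=-HN; y_=np.cos(L)*ax+np.sin(L)*np.array([0,0,1]); RI=Ro.from_matrix(np.stack([np.cross(y_,z_),y_,z_],1))
OFF=np.array([-1.7,0,184.1])
def ins(s,hole=HOLE): return hole+HN*s-RI.apply(OFF)
E
python3 - <<'E'
from plan import *
from h import *
p,R=cur(); im=get_image("side"); C=cloud(im).reshape(-1,3); X=R.inv().apply(C-p)
c=np.array(im["R"])[2]; c=R.inv().apply(c)[:2]; c/=np.linalg.norm(c); w=np.array([-c[1],c[0]])
k=(abs(X[:,0])<14)&(abs(X[:,1])<14)&(X[:,2]>192)&(X[:,2]<244); a=X[k][:,:2]@w; print("side w",w,np.percentile(a,[2,50,98]),"pred",-1.7*w[0])
V=ins(120); print(V); D=down(A+np.pi/2)
s=rows(line(p,R,V,D,8),-1); rows(line(*s,V,RI,5),-1,s)
E
```

```text
side w [-0.52495133  0.85113225] [-6.80736287  0.23119747  5.86514944] pred 0.8924172623745082
[ 437.14477779 -160.82158394  446.90413667]
[[-1, -0.085, -0.017, -0.004, -0.0, 0.0, 0.009], [-1, -0.085, -0.015, -0.004, -0.0, 0.0, 0.009], [-1, -0.086, -0.013, -0.004, -0.001, 0.0, 0.009], [-1, -0.086, -0.012, -0.004, -0.0, 0.0, 0.01], [-1, -0.086, -0.01, -0.004, -0.0, 0.001, 0.009], [-1, -0.086, -0.009, -0.005, -0.001, -0.0, 0.009], [-1, -0.087, -0.007, -0.004, 0.0, -0.0, 0.009], [-1, -0.086, -0.005, -0.005, -0.0, -0.0, 0.009]]
[[-1, -0.0, -0.0, 0.0, -0.061, -0.0, 0.0], [-1, -0.0, -0.0, 0.0, -0.061, -0.0, 0.0], [-1, -0.0, -0.0, 0.0, -0.061, -0.0, 0.0], [-1, -0.0, -0.0, 0.0, -0.062, -0.0, 0.0], [-1, -0.0, -0.0, 0.0, -0.061, -0.0, 0.0]]
```

>>> jog_arm --pt "-1 -0.085 -0.017 -0.004 0 0 0.009" --pt "-1 -0.085 -0.015 -0.004 0 0 0.009" --pt "-1 -0.086 -0.013 -0.004 0 0 0.009" --pt "-1 -0.086 -0.012 -0.004 0 0 0.01" --pt "-1 -0.086 -0.01 -0.004 0 0.001 0.009" --pt "-1 -0.086 -0.009 -0.005 -0.001 0 0.009" --pt "-1 -0.087 -0.007 -0.004 0 0 0.009" --pt "-1 -0.086 -0.005 -0.005 0 0 0.009" --pt "-1 0 0 0 0 0 0"

```text
clock: 11.75
eef_pos: [435.8, -164.0, 448.1]
tool_rot: [-3.141, -0.0, 1.164]
force: [0.6, 0.6, -1.6]
width: 25.3
gripper_force: 60.2
```

>>> jog_arm --pt "-1 0 0 0 -0.061 0 0" --pt "-1 0 0 0 -0.061 0 0" --pt "-1 0 0 0 -0.061 0 0" --pt "-1 0 0 0 -0.062 0 0" --pt "-1 0 0 0 -0.061 0 0" --pt "-1 0 0 0 0 0 0" --pt "-1 0 0 0 0 0 0"

```text
clock: 12.62
eef_pos: [438.5, -158.0, 445.8]
tool_rot: [2.628, -0.015, 1.179]
force: [0.5, -0.8, -1.4]
width: 25.5
gripper_force: 60.3
```

```bash
python3 - <<'E'
from plan import *
p,R=cur(); print(p,ins(120)-p,(R.inv()*RI).as_rotvec(),read_state()["qpos"].round(2))
rows(line(p,R,ins(85),RI,3),-1)
E
```

```text
[ 438.5068803  -157.97347798  445.84816834] [-1.36210251 -2.84810595  1.05596833] [-0.09762543 -0.01748829 -0.00044275] [-0.25  0.26  0.65  2.2  -0.59  0.26  0.48]
[[-1, -0.002, 0.003, 0.023, -0.016, -0.003, -0.0], [-1, -0.003, 0.001, 0.022, -0.017, -0.003, -0.0], [-1, -0.002, 0.001, 0.023, -0.016, -0.003, -0.0]]
```

>>> jog_arm --pt "-1 -0.002 0.003 0.023 -0.016 -0.003 0" --pt "-1 -0.003 0.001 0.022 -0.017 -0.003 0" --pt "-1 -0.002 0.001 0.023 -0.016 -0.003 0" --pt "-1 0 0 0 0 0 0" --pt "-1 0 0 0 0 0 0"

```text
clock: 13.25
eef_pos: [461.6, -170.6, 436.9]
tool_rot: [2.557, -0.003, 1.167]
force: [0.4, 0.0, -1.2]
width: 25.0
gripper_force: 60.8
```

```bash
cat > chk.py <<'E'
from plan import *
from h import *
p,R=cur(); s=-RI.inv().apply(HOLE-p-0)[2]
print("p",p,"s",RI.inv().apply(HOLE-p)[2]-184.1,"lateral err(tool x,y)",(RI.inv().apply(HOLE-p)-R.apply(OFF)*0)[:2], "rot",(R.inv()*RI).as_rotvec().round(4),read_state()["qpos"].round(3),read_state()["force"].round(1))
E
python3 - <<'E'
from chk import *
im={n:get_image(n) for n in("side","top")}
for n in im:
    a,b=proj(im[n],HOLE); u,v=int(a),int(b); cv2.imwrite(f"pics/{n}3.png",im[n]["pixels"][:,:,::-1])
t=[cv2.resize(im[n]["pixels"][int(proj(im[n],HOLE)[1])-60:int(proj(im[n],HOLE)[1])+40,int(proj(im[n],HOLE)[0])-50:int(proj(im[n],HOLE)[0])+50,::-1],(400,400)) for n in im]
cv2.imwrite("pics/c3.png",np.hstack(t))
rows(line(p,R,ins(85),RI,2),-1)
E
```

```text
p [ 461.567734   -170.63088065  436.90571163] s 96.71628631550297 lateral err(tool x,y) [ -2.1903403 -15.8208672] rot [-0.0267 -0.0005 -0.0046] [-0.306  0.339  0.762  2.186 -1.098  0.234  0.975] [ 0.4  0.  -1.2]
[[-1, -0.0, -0.015, 0.012, -0.007, -0.0, -0.001], [-1, -0.001, -0.016, 0.012, -0.006, -0.0, -0.001]]
```

View pics/c3.png

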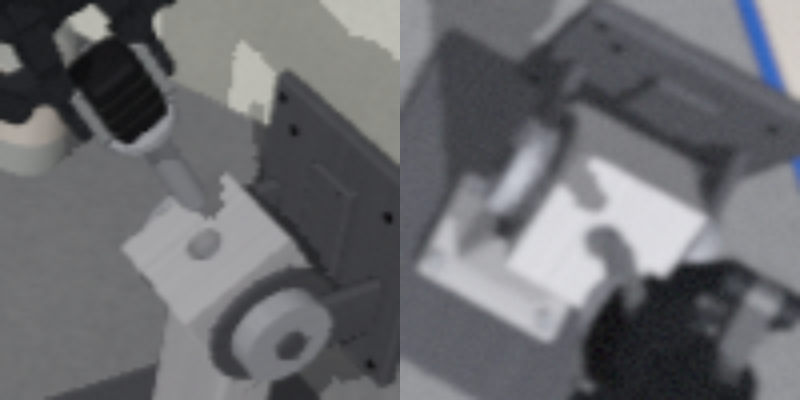

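The pin is near the hole in both views (tip at (205,205) left, mouth at (203,243)), but joints 5 and 6 sit on their limits. I'll fit a short kinematic model from the logged states to choose a better arm posture.

```bash
cat > kin.py <<'E'
import numpy as np
from scipy.spatial.transform import Rotation as Ro
from scipy.optimize import least_squares
data=[([-1.28,.628,.038,1.517,-.027,.996,-.02],[227.013,609.082,404.713],[-3.1398,0,2.78477]),
([0.07234394,0.66081967,0.47225659,1.39159264,-0.31215114,1.16401537,0.18320976],[627.43634656,-242.70300355,453.88393106],[-3.14054316,-3.02961852e-03,1.17098476]),
([-0.306,0.339,0.762,2.186,-1.098,0.234,0.975],[461.567734,-170.63088065,436.90571163],[2.557,-.003,1.167]),
([-.25,.26,.65,2.2,-.59,.26,.48],[438.507,-157.973,445.848],[2.628,-.015,1.179])]
def fk(q,g):
    h,L1,e,f,L2,a,d,y7=g; R=Ro.identity(); p=np.zeros(3)
    def t(x,z):
        nonlocal p; p=p+R.apply([x,0,z])
    def r(ax,v):
        nonlocal R; R=R*Ro.from_euler(ax,v)
    r("z",-q[0]);t(0,h);r("y",q[1]);r("z",-q[2]);t(e,L1);r("y",q[3]);t(-f,0);r("z",-q[4]);t(0,L2);r("y",q[5]);t(a,0);r("z",-q[6]);t(0,d);r("z",y7)
    return p,R
def res(g):
    o=[]
    for q,p,e in data:
        P,R=fk(q,g); o+=[*(P-p),*(300*(Ro.from_euler("xyz",e).inv()*R).as_rotvec())]
    return o
best=min((least_squares(res,[330,350,0,0,350,0,150,y],loss="soft_l1",f_scale=5) for y in(0,1.57,3.14,-1.57)),key=lambda s:s.cost)
G=best.x
lo=np.array([-3.06,-.37,-1.25,.18,-1.1,.23,-2.94]);hi=np.array([3.06,2.12,1.32,2.47,4.24,1.98,2.94])
def ik(p,R,q0,fix=None,w=.02):
    f=lambda q:[*((fk(q,G)[0]-p)/100),*(3*(R.inv()*fk(q,G)[1]).as_rotvec()),*(w*(q-q0))]
    s=least_squares(f,np.clip(q0,lo+.03,hi-.03),bounds=(lo+.02,hi-.02)); P,S=fk(s.x,G)
    return s.x,np.linalg.norm(P-p),np.linalg.norm((R.inv()*S).as_rotvec())
if __name__=="__main__":
    from plan import *
    print(G.round(2),np.round(res(G),1).reshape(-1,6))
    rng=np.random.default_rng(1)
    for turn in(0,1.57,-1.57,3.14):
      for s in(85,40,0):
        c=[ik(ins(s),RI*Ro.from_euler("z",turn),rng.uniform(lo,hi)*[.3,.5,1,1,1,1,1],w=0) for _ in range(12)]
        c=[x for x in c if x[1]<1 and x[2]<.01]
        u=[]; 
        for x in c:
            if not any(np.linalg.norm(x[0]-y)<.3 for y in u): u.append(x[0])
        print(turn,s,len(c)); [print("   ",x.round(2)) for x in u[:4]]
E
python3 kin.py
```

```text
[477.74 524.39  -1.25 -53.39 428.06  -5.26 221.42 573.34] [[-27.    1.9  -0.5  -0.9   0.1  -0.3]
 [ -0.4  -0.5   0.5   0.   -0.   -0.2]
 [ -1.9  -2.1   1.7   0.4   0.   -0.3]
 [  2.7   5.7  -1.7   1.2  -0.5   0.8]]
0 85 5
    [ 0.92  0.37 -0.68  2.22  1.58  0.26 -1.55]
0 40 7
    [ 0.81  0.47 -0.56  2.18  1.88  0.27 -1.83]
    [ 1.01  0.56 -0.83  2.19  1.82  0.42 -1.71]
0 0 12
    [ 0.69  0.55 -0.42  2.14  2.13  0.26 -2.08]
    [-0.09  0.58  0.53  2.14  4.15  0.25  1.96]
    [ 1.14  0.82 -1.06  2.15  1.91  0.67 -1.65]
    [ 0.87  0.61 -0.65  2.14  1.99  0.37 -1.88]
1.57 85 0
1.57 40 3
    [ 0.81  0.47 -0.56  2.18  1.88  0.27  2.89]
1.57 0 6
    [ 0.91  0.63 -0.71  2.14  1.97  0.41  2.87]
    [-0.09  0.58  0.53  2.14  4.15  0.25  0.39]
-1.57 85 8
    [ 0.99  0.39 -0.77  2.22  1.59  0.3   0.03]
    [ 1.26  0.58 -1.18  2.22  1.64  0.57  0.05]
-1.57 40 6
    [ 0.9   0.5  -0.68  2.18  1.84  0.33 -0.2 ]
    [ 1.24  0.79 -1.21  2.19  1.81  0.73 -0.  ]
-1.57 0 8
    [ 0.81  0.59 -0.57  2.14  2.03  0.33 -0.37]
    [-0.09  0.58  0.53  2.14  4.15  0.25 -2.75]
    [ 1.21  0.93 -1.2   2.15  1.91  0.81 -0.01]
    [ 0.95  0.65 -0.77  2.14  1.95  0.44 -0.24]
3.14 85 7
    [ 0.92  0.37 -0.68  2.22  1.57  0.26  1.6 ]
    [ 1.28  0.6  -1.21  2.22  1.65  0.6   1.63]
3.14 40 9
    [ 0.84  0.48 -0.6   2.18  1.86  0.29  1.34]
    [ 1.12  0.64 -1.    2.19  1.8   0.54  1.5 ]
    [ 1.25  0.81 -1.23  2.19  1.81  0.75  1.58]
3.14 0 5
    [ 1.    0.68 -0.83  2.14  1.94  0.48  1.37]
    [ 0.73  0.56 -0.46  2.14  2.09  0.28  1.11]
```

```bash
cat > sim.py <<'E'
from kin import *
from plan import *
def step(p,R,q):
    return ik(p,R,q,w=.01)
def run(q,path):
    for p,R in path: q,e,r=step(p,R,q)
    return q,e,r
E
python3 - <<'E'
from sim import *
q=np.array(data[0][0]); p,R=fk(q,G)
a0=np.arctan2(p[1],p[0]); w=[]
for k in range(1,21):
    s=k/20; a=a0+s*(np.arctan2(-242.7,627.4)-a0); r=650+s*23; w.append((np.array([r*np.cos(a),r*np.sin(a),404+s*50]),down(2.785+s*(1.171-2.785))))
print("validate",run(q,w)[0].round(2),"real .07 .66 .47 1.39 -.31 1.16 .18")
# candidate: retreat, untilt, turn about tool z, tilt, go in
q0=read_state()["qpos"]; P,R=fk(q0,G)
for back in(0,1):
  for turn in(-1.2,-1.57,-2.2,-2.8,1.57,2.5,3.1):
    V=ins(120)+[0,0,30]+back*150*ax*[1,1,0]+back*np.array([0,0,60]); D=down(A+np.pi/2)
    path=line(P,R,P+60*HN,R,3)+line(P+60*HN,R,V,D,8); V2=ins(110)
    n=20; path+=[(V,D*Ro.from_euler("z",turn*k/n)) for k in range(1,n+1)]
    q1,_,_=run(q0,path)
    Dt=D*Ro.from_euler("z",turn); Rt=RI*Ro.from_euler("z",turn)
    q2=run(q1,line(V,Dt,V2,Rt,10)); q3=run(q2[0],line(V2,Rt,ins(0),Rt,8))
    print(back,turn,q1.round(2),"|",q2[0].round(2),round(q2[1]),round(q2[2],2),"|",q3[0].round(2),round(q3[1]),round(q3[2],2))
E
```

```text
validate [ 0.04  0.67  0.53  1.39 -0.35  1.17  0.2 ] real .07 .66 .47 1.39 -.31 1.16 .18
0 -1.2 [-0.36  0.38  0.89  1.9  -0.35  1.02  1.48] | [-0.43  0.32  0.88  2.22 -1.08  0.25  2.15] 6 0.03 | [-0.09  0.53  0.54  2.06 -1.08  0.25  2.13] 22 0.13
0 -1.57 [-0.3   0.36  0.81  1.9  -0.3   1.01  1.81] | [-0.43  0.32  0.88  2.22 -1.08  0.25  2.52] 6 0.03 | [-0.09  0.53  0.54  2.06 -1.08  0.25  2.5 ] 22 0.13
0 -2.2 [-0.2   0.33  0.68  1.9  -0.24  0.99  2.38] | [-0.4   0.3   0.84  2.2  -0.85  0.25  2.92] 10 0.05 | [-0.12  0.53  0.55  2.05 -0.91  0.25  2.92] 25 0.15
0 -2.8 [-0.08  0.3   0.52  1.9  -0.18  0.98  2.92] | [-0.03  0.22  0.41  2.18 -0.2   0.25  2.92] 18 0.09 | [ 0.16  0.47  0.22  2.02 -0.22  0.25  2.92] 32 0.19
0 1.57 [-0.59  0.59  1.3   1.9  -0.63  1.15 -1.03] | [-0.43  0.32  0.88  2.22 -1.08  0.25 -0.62] 6 0.03 | [-0.09  0.53  0.54  2.06 -1.08  0.25 -0.64] 22 0.13
0 2.5 [-0.59  0.59  1.3   1.9  -0.63  1.15 -1.96] | [-0.43  0.32  0.88  2.22 -1.08  0.25 -1.55] 6 0.03 | [-0.09  0.53  0.54  2.06 -1.08  0.25 -1.57] 22 0.13
0 3.1 [-0.59  0.59  1.3   1.9  -0.63  1.15 -2.56] | [-0.43  0
[... 502 characters left out ...]
  2.92] 10 0.05 | [-0.12  0.53  0.55  2.05 -0.91  0.25  2.92] 25 0.15
1 -2.8 [ 0.06  0.48  0.44  1.47 -0.21  1.25  2.92] | [-0.03  0.22  0.41  2.18 -0.2   0.25  2.92] 18 0.09 | [ 0.16  0.47  0.22  2.02 -0.22  0.25  2.92] 32 0.19
1 1.57 [-0.39  0.79  1.3   1.46 -0.76  1.46 -1.05] | [-0.43  0.32  0.88  2.22 -1.08  0.25 -0.62] 6 0.03 | [-0.09  0.53  0.54  2.06 -1.08  0.25 -0.64] 22 0.13
1 2.5 [-0.39  0.79  1.3   1.46 -0.76  1.46 -1.98] | [-0.43  0.32  0.88  2.22 -1.08  0.25 -1.55] 6 0.03 | [-0.09  0.53  0.54  2.06 -1.08  0.25 -1.57] 22 0.13
1 3.1 [-0.39  0.79  1.3   1.46 -0.76  1.46 -2.58] | [-0.43  0.32  0.88  2.22 -1.08  0.25 -2.15] 6 0.03 | [-0.09  0.53  0.54  2.06 -1.08  0.25 -2.17] 22 0.13
```

```bash
python3 - <<'E'
from sim import *
q0=read_state()["qpos"]; P,R=fk(q0,G); D=down(A+np.pi/2)
for V in(ins(120)+[0,0,30],ins(120)+[0,0,70]+100*ax):
  base=line(P,R,P+60*HN,R,3)+line(P+60*HN,R,V,D,8); qb=run(q0,base)[0]
  for turn in(-3.6,-4.2,-4.8,-5.4):
    n=int(-turn/.15); q1=run(qb,[(V,D*Ro.from_euler("z",turn*k/n)) for k in range(1,n+1)])
    for bk in(0,1.,2.):
      n=max(1,int(bk/.15)); q1b=run(q1[0],[(V,D*Ro.from_euler("z",turn+bk*k/n)) for k in range(1,n+1)])[0]
      t=turn+bk; Dt=D*Ro.from_euler("z",t); Rt=RI*Ro.from_euler("z",t); V2=ins(110)
      q2=run(q1b,line(V,Dt,V2,Rt,10)); q3=run(q2[0],line(V2,Rt,ins(0),Rt,8))
      print(turn,bk,q1[0].round(2),q1b.round(2),"|",q2[0].round(2),round(q2[1]),round(q2[2],2),"|",q3[0].round(2),round(q3[1]),round(q3[2],2))
E
```

```text
-3.6 0 [ 1.23  0.56 -1.23  1.9   0.63  1.12  2.92] [ 1.23  0.56 -1.23  1.9   0.63  1.12  2.92] | [ 1.1   0.34 -0.89  2.24  1.42  0.31  2.21] 0 0.0 | [ 0.99  0.67 -0.82  2.14  1.94  0.48  1.82] 0 0.0
-3.6 1.0 [ 1.23  0.56 -1.23  1.9   0.63  1.12  2.92] [ 1.15  0.43 -1.02  1.9   0.42  1.05  2.15] | [ 0.99  0.3  -0.75  2.24  1.36  0.25  1.25] 0 0.0 | [ 0.92  0.63 -0.72  2.14  1.97  0.42  0.76] 0 0.0
-3.6 2.0 [ 1.23  0.56 -1.23  1.9   0.63  1.12  2.92] [ 0.99  0.35 -0.79  1.9   0.29  1.01  1.27] | [ 0.99  0.3  -0.75  2.24  1.36  0.25  0.25] 0 0.0 | [ 0.92  0.63 -0.72  2.14  1.97  0.42 -0.24] 0 0.0
-4.2 0 [ 1.09  0.64 -1.23  2.05  1.01  1.03  2.92] [ 1.09  0.64 -1.23  2.05  1.01  1.03  2.92] | [ 1.31  0.48 -1.2   2.24  1.52  0.5   2.76] 0 0.0 | [ 1.12  0.79 -1.02  2.15  1.91  0.64  2.53] 0 0.0
-4.2 1.0 [ 1.09  0.64 -1.23  2.05  1.01  1.03  2.92] [ 1.23  0.5  -1.16  1.9   0.52  1.09  2.66] | [ 0.99  0.3  -0.75  2.24  1.36  0.25  1.85] 0 0.0 | [ 0.92  0.63 -0.72  2.14  1.97  0.42  1.36] 0 0.0
-4.2 2.0 [ 1.09  0.64 -1.23  2.05  1.01  1.03  2.92] [ 1.09  0.39 -0.92  1.9   0.36  1.03  1.81] | 
[... 3019 characters left out ...]
  0.3  -0.75  2.24  1.36  0.25  1.45] 0 0.0 | [ 0.92  0.63 -0.72  2.14  1.97  0.42  0.96] 0 0.0
-5.4 0 [ 0.61  0.41 -0.34  2.21  2.39  0.25  2.92] [ 0.61  0.41 -0.34  2.21  2.39  0.25  2.92] | [ 0.66  0.31 -0.38  2.32  2.45  0.25  2.92] 23 0.12 | [ 0.57  0.54 -0.27  2.16  2.49  0.25  2.92] 6 0.04
-5.4 1.0 [ 0.61  0.41 -0.34  2.21  2.39  0.25  2.92] [ 1.03  0.7  -1.23  1.93  1.2   1.06  2.92] | [ 1.32  0.51 -1.23  2.25  1.57  0.54  2.92] 2 0.01 | [ 1.13  0.8  -1.05  2.15  1.91  0.66  2.74] 0 0.0
-5.4 2.0 [ 0.61  0.41 -0.34  2.21  2.39  0.25  2.92] [ 1.15  0.67 -1.22  1.62  0.65  1.31  2.83] | [ 1.15  0.36 -0.96  2.24  1.44  0.34  2.  ] 0 0.0 | [ 1.02  0.7  -0.86  2.14  1.93  0.51  1.65] 0 0.0
```

The model reproduces the earlier motion. A turn of -3.6 rad about the pin's axis, with the tool upright, flips the elbow to the other side, where insertion is well inside the limits. Backing off and untilting first.

```bash
python3 - <<'E'
from plan import *
p,R=cur(); D=down(A+np.pi/2); V=ins(120)+[0,0,30]
s=rows(line(p,R,p+60*HN,R,3),-1); rows(line(*s,V,D,7),-1,s)
E
```

```text
[[-1, 0.0, -0.001, -0.04, 0.0, 0.0, 0.0], [-1, 0.0, -0.001, -0.04, 0.0, 0.0, 0.0], [-1, 0.0, -0.001, -0.04, 0.0, 0.0, 0.0]]
[[-1, -0.0, 0.001, 0.003, 0.042, -0.0, -0.0], [-1, -0.0, 0.0, 0.004, 0.041, -0.0, -0.001], [-1, -0.0, 0.001, 0.003, 0.042, -0.0, 0.0], [-1, -0.0, 0.002, 0.003, 0.042, -0.0, 0.0], [-1, -0.001, 0.002, 0.004, 0.042, -0.001, -0.0], [-1, 0.0, 0.001, 0.003, 0.041, 0.0, -0.001], [-1, 0.0, 0.002, 0.002, 0.042, 0.0, 0.0]]
```

>>> jog_arm --pt "-1 0 -0.001 -0.04 0 0 0" --pt "-1 0 -0.001 -0.04 0 0 0" --pt "-1 0 -0.001 -0.04 0 0 0" --pt "-1 0 0.001 0.003 0.042 0 0" --pt "-1 0 0 0.004 0.041 0 -0.001" --pt "-1 0 0.001 0.003 0.042 0 0" --pt "-1 0 0.002 0.003 0.042 0 0" --pt "-1 -0.001 0.002 0.004 0.042 -0.001 0" --pt "-1 0 0.001 0.003 0.041 0 -0.001" --pt "-1 0 0.002 0.002 0.042 0 0"

```text
clock: 14.6
eef_pos: [437.1, -160.8, 477.0]
tool_rot: [-3.139, 0.002, 1.171]
force: [0.3, 0.3, -1.7]
width: 25.5
gripper_force: 60.6
```

>>> jog_arm --pt "-1 0 0 0 0 0 -0.08" --pt "-1 0 0 0 0 0 -0.08" --pt "-1 0 0 0 0 0 -0.08" --pt "-1 0 0 0 0 0 -0.08" --pt "-1 0 0 0 0 0 -0.08" --pt "-1 0 0 0 0 0 -0.08" --pt "-1 0 0 0 0 0 -0.08" --pt "-1 0 0 0 0 0 -0.08" --pt "-1 0 0 0 0 0 0"

```text
clock: 15.72
eef_pos: [436.9, -161.0, 477.2]
tool_rot: [-3.141, 0.001, 2.449]
force: [0.2, -0.2, -2.3]
width: 25.3
gripper_force: 60.7
```

```bash
python3 - <<'E'
from plan import *
p,R=cur(); print(p,read_state()["qpos"].round(2),ins(120)+[0,0,30],(down(A+np.pi/2).inv()*R).as_rotvec())
E
```

```text
[ 436.89397237 -160.95107082  477.22984905] [-0.3   0.36  0.81  1.92 -0.31  0.99  1.53] [ 437.14477779 -160.82158394  476.90413667] [ 1.26877481e-04 -1.50813469e-03 -1.27894048e+00]
```

Turn of -1.28 is done and the posture matches the model. Continuing to -3.6, with smaller steps where the elbow swings over.

>>> jog_arm --pt "-1 0 0 0 0 0 -0.08" --pt "-1 0 0 0 0 0 -0.08" --pt "-1 0 0 0 0 0 -0.08" --pt "-1 0 0 0 0 0 -0.08" --pt "-1 0 0 0 0 0 -0.08" --pt "-1 0 0 0 0 0 -0.08" --pt "-1 0 0 0 0 0 -0.06" --pt "-1 0 0 0 0 0 -0.06" --pt "-1 0 0 0 0 0 -0.05" --pt "-1 0 0 0 0 0 -0.04"

```text
clock: 16.98
eef_pos: [437.0, -160.9, 476.9]
tool_rot: [-3.141, -0.002, -2.453]
force: [0.4, -1.2, -1.5]
width: 25.3
gripper_force: 60.7
```

```bash
python3 - <<'E'
from plan import *
p,R=cur(); print(p,read_state()["qpos"].round(2),(down(A+np.pi/2).inv()*R).as_rotvec())
E
```

```text
[ 437.01436879 -160.92008492  476.89890407] [-0.06  0.3   0.46  1.92 -0.16  0.96  2.73] [ 2.82031530e-03 -6.79079813e-04 -2.65979431e+00]
```

>>> jog_arm --pt "-1 0 0 0 0 0 -0.05" --pt "-1 0 0 0 0 0 -0.05" --pt "-1 0 0 0 0 0 -0.05" --pt "-1 0 0 0 0 0 -0.05" --pt "-1 0 0 0 0 0 -0.05" --pt "-1 0 0 0 0 0 -0.05" --pt "-1 0 0 0 0 0 -0.05" --pt "-1 0 0 0 0 0 -0.05" --pt "-1 0 0 0 0 0 -0.05"

```text
clock: 18.1
eef_pos: [436.7, -161.5, 476.9]
tool_rot: [3.141, -0.002, -1.554]
force: [0.3, -0.0, -3.0]
width: 25.5
gripper_force: 60.7
```

```bash
python3 - <<'E'
from plan import *
p,R=cur(); print(p,read_state()["qpos"].round(2),(down(A+np.pi/2).inv()*R).as_rotvec())
E
```

```text
[ 436.74683729 -161.45145461  476.92020378] [ 1.08  0.46 -1.12  1.89  0.47  1.09  2.93] [-2.92672144e-03 -5.24656262e-04  2.72415250e+00]
```

The elbow has flipped (q3 = -1.12, q5 = 0.47). Now I tilt onto the hole's axis.

```bash
cat >> plan.py <<'E'
RT=RI*Ro.from_euler("z",-3.56)
def ins(s,hole=HOLE): return hole+HN*s-RT.apply(OFF)
E
python3 - <<'E'
from plan import *
p,R=cur(); rows(line(p,R,ins(105),RT,9),-1)
E
```

```text
[[-1, 0.001, -0.002, 0.009, 0.031, 0.014, -0.0], [-1, 0.001, -0.001, 0.01, 0.031, 0.013, -0.0], [-1, 0.001, -0.0, 0.009, 0.031, 0.014, -0.0], [-1, 0.001, -0.0, 0.01, 0.031, 0.014, -0.0], [-1, 0.0, 0.001, 0.009, 0.031, 0.013, -0.0], [-1, 0.0, 0.001, 0.01, 0.031, 0.014, -0.0], [-1, -0.0, 0.002, 0.009, 0.031, 0.014, -0.0], [-1, -0.001, 0.002, 0.009, 0.031, 0.013, -0.0], [-1, -0.0, 0.003, 0.009, 0.032, 0.014, -0.0]]
```

>>> jog_arm --pt "-1 0.001 -0.002 0.009 0.031 0.014 0" --pt "-1 0.001 -0.001 0.01 0.031 0.013 0" --pt "-1 0.001 0 0.009 0.031 0.014 0" --pt "-1 0.001 0 0.01 0.031 0.014 0" --pt "-1 0 0.001 0.009 0.031 0.013 0" --pt "-1 0 0.001 0.01 0.031 0.014 0" --pt "-1 0 0.002 0.009 0.031 0.014 0" --pt "-1 -0.001 0.002 0.009 0.031 0.013 0" --pt "-1 0 0.003 0.009 0.032 0.014 0" --pt "-1 0 0 0 0 0 0"

```text
clock: 19.35
eef_pos: [444.0, -166.8, 434.8]
tool_rot: [-2.574, -0.235, -1.621]
force: [-0.8, -0.3, -1.9]
width: 25.2
gripper_force: 60.7
```

```bash
cat > meas.py <<'E'
from plan import *
from h import *
def axis2d(im,p,R,a,b):
    """tool-frame shank axis point from cloud, and image lateral offset of the shank from the predicted axis"""
def report(s):
    p,R=cur(); print("p",p.round(1),"err",(ins(s)-p).round(1),"rot",(R.inv()*RT).as_rotvec().round(4),read_state()["qpos"].round(2),read_state()["force"].round(1)); return p,R
E
python3 - <<'E'
from meas import *
p,R=report(105)
rows(line(p,R,ins(82),RT,3),-1)
E
```

```text
p [ 444.  -166.8  434.8] err [ 0.4 -0.6  0.2] rot [0.0011 0.0005 0.001 ] [ 0.81  0.29 -0.67  2.22  1.32  0.3   2.16] [-0.8 -0.3 -1.9]
[[-1, 0.0, -0.0, 0.015, 0.0, 0.0, 0.0], [-1, 0.001, -0.001, 0.016, 0.0, 0.0, 0.0], [-1, 0.0, 0.0, 0.015, 0.001, 0.0, 0.0]]
```

>>> jog_arm --pt "-1 0 0 0.015 0 0 0" --pt "-1 0.001 -0.001 0.016 0 0 0" --pt "-1 0 0 0.015 0 0 0" --pt "-1 0 0 0 0 0 0" --pt "-1 0 0 0 0 0 0"

```text
clock: 19.98
eef_pos: [457.2, -172.5, 417.0]
tool_rot: [-2.572, -0.234, -1.621]
force: [0.1, 1.0, -2.1]
width: 25.3
gripper_force: 60.7
```

```bash
python3 - <<'E'
from meas import *
p,R=report(82)
t=[]
for n in("side","top"):
    im=get_image(n); a=proj(im,HOLE); g=im["pixels"][:,:,::-1].copy(); f,cx,cy=K(im)
    # hole-frame shank: cloud points along axis
    C=cloud(im).reshape(-1,3); X=RI.inv().apply(C-HOLE); hgt=-X[:,2]
    m=(hgt>14)&(hgt<70)&(np.hypot(X[:,0],X[:,1])<13)
    v=RI.inv().apply(np.array(im["R"])[2])[:2]; v/=np.linalg.norm(v); w=np.array([-v[1],v[0]])
    print(n,m.sum(),"w",w.round(2))
    for h0 in(14,28,42,56):
        k=m&(hgt>h0)&(hgt<h0+14)
        if k.sum()>5: q=X[k][:,:2]@w; print("  ",h0,k.sum(),"mid",round((np.percentile(q,4)+np.percentile(q,96))/2,1),"width",round(np.ptp(q),1))
    u,vv=int(a[0]),int(a[1]); t.append(cv2.resize(g[vv-50:vv+30,u-40:u+40],(400,400),interpolation=cv2.INTER_CUBIC))
    # hole centre in this view along w
    ax2=proj(im,HOLE+HN*30)
cv2.imwrite("pics/c4.png",np.hstack(t))
E
```

```text
p [ 457.2 -172.5  417. ] err [-0.7 -0.1 -0.8] rot [-0.0009  0.0014  0.0005] [ 0.77  0.34 -0.63  2.21  1.48  0.3   2.01] [ 0.1  1.  -2.1]
side 129 w [0.12 0.99]
   14 25 mid -1.2 width 13.2
   28 34 mid -1.1 width 13.1
   42 36 mid -0.8 width 12.7
   56 34 mid -0.9 width 12.8
top 55 w [0.97 0.25]
   14 16 mid 5.4 width 8.9
   28 23 mid 5.0 width 7.6
   42 15 mid 7.6 width 3.0
```

View pics/c4.png

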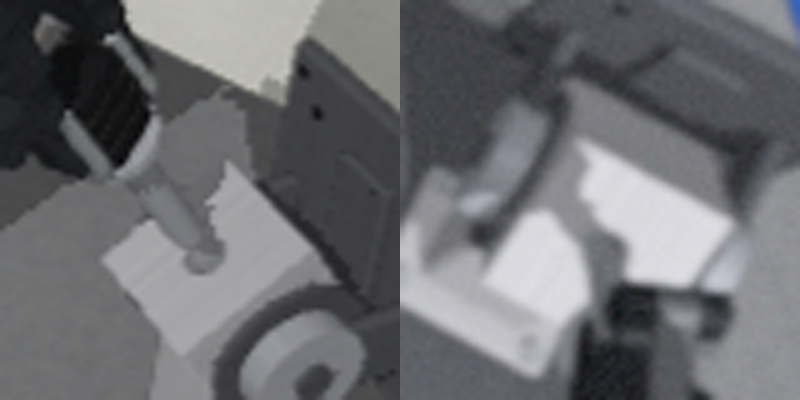

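The left (side) crop shows the tip at (205,250), right over the mouth. In the top crop the finger partly hides the shank. I'll check the barrel-wise offset by depth.

```bash
python3 - <<'E'
from meas import *
p,R=report(82)
im=get_image("side"); X=RI.inv().apply(cloud(im).reshape(-1,3)-HOLE); h=-X[:,2]
for h0 in(14,28,42): 
    k=(h>h0)&(h<h0+14)&(abs(X[:,1]+1)<3.5)&(abs(X[:,0])<14); print("side x centre",h0,k.sum(),round(np.median(X[k][:,0])+6.5,2))
k=(abs(h)<4)&(np.abs(X[:,0])<40)&(np.abs(X[:,1])<40); print("side face",h[k].mean(),X[k].min(0).round(1),X[k].max(0).round(1))
im=get_image("wrist"); X=RI.inv().apply(cloud(im).reshape(-1,3)-HOLE); h=-X[:,2]; v=RI.inv().apply(np.array(im["R"])[2]); print("wrist view dir",v.round(2))
k=(abs(h)<4)&(np.abs(X[:,0])<45)&(np.abs(X[:,1])<40); print("face",k.sum(),h[k].mean(),np.percentile(X[k],[1,99],axis=0).round(1).tolist())
for h0 in(14,28,42):
    k=(h>h0)&(h<h0+14)&(np.hypot(X[:,0],X[:,1])<14)
    if k.sum()>5: print(h0,k.sum(),X[k].mean(0).round(1),np.percentile(X[k],[2,98],axis=0)[:,:2].round(1).tolist())
cv2.imwrite("pics/w5.png",im["pixels"][:,:,::-1])
print("hole px",proj(im,HOLE),"predicted tip px",proj(im,HOLE+9*HN))
E
```

```text
p [ 457.1 -172.4  417.1] err [-0.7 -0.1 -0.9] rot [-0.0014  0.0011  0.0011] [ 0.77  0.34 -0.63  2.21  1.48  0.3   2.  ] [-0.1  0.3 -1.6]
side x centre 14 14 1.47
side x centre 28 18 1.28
side x centre 42 17 1.03
side face 0.8609417139409207 [-34.1 -32.7  -3.8] [31.7 31.2  4. ]
wrist view dir [ 0.28 -0.12  0.95]
face 4123 -1.6621845715977956 [[-29.3, -29.7, 0.1], [29.2, 33.1, 3.3]]
14 83 [ -4.2   4.1 -22.6] [[-6.3, -3.1], [1.8, 8.7]]
28 130 [ -4.2   4.  -35.3] [[-6.3, -3.8], [1.6, 8.8]]
42 111 [ -4.7   4.4 -47.9] [[-6.4, -1.9], [-0.3, 8.7]]
hole px (np.float64(261.8150053379223), np.float64(194.08607093991208)) predicted tip px (np.float64(261.90137346131263), np.float64(197.7337897021118))
```

View pics/w5.png

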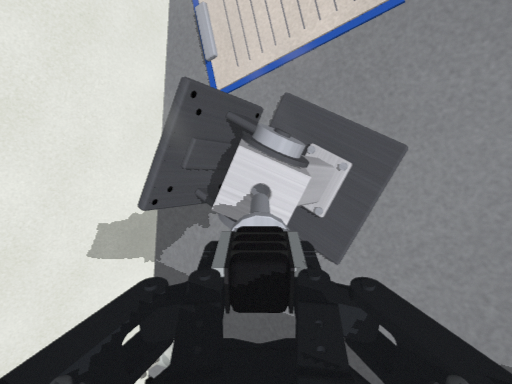

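Wrist view: the tip at (261,192) sits over the mouth at (261,190). A correction of about 1 mm along the barrel is enough, then I insert slowly.

```bash
python3 - <<'E'
from meas import *
p,R=report(82)
q=p+RI.apply([-1.0,-0.4,0]); s=rows([(q,RT)],-1,nd=4)
rows(line(*s,s[0]-22*HN,RT,4),-1,s,nd=4)
E
```

```text
p [ 457.1 -172.4  417.1] err [-0.6 -0.1 -0.9] rot [-0.0015  0.001   0.0014] [ 0.77  0.34 -0.63  2.21  1.48  0.3   2.  ] [-1.   0.  -2.8]
[[-1, 0.0015, 0.0015, -0.0, -0.0007, 0.0005, 0.0007]]
[[-1, 0.0, 0.0, 0.011, -0.0, 0.0, -0.0], [-1, 0.0, 0.0, 0.011, -0.0, 0.0, -0.0], [-1, 0.0, 0.0, 0.011, -0.0, 0.0, -0.0], [-1, 0.0, 0.0, 0.011, -0.0, 0.0, -0.0]]
```

>>> jog_arm --pt "-1 0.0015 0.0015 0 0 0 0" --pt "-1 0 0 0.011 0 0 0" --pt "-1 0 0 0.011 0 0 0" --pt "-1 0 0 0.011 0 0 0" --pt "-1 0 0 0.011 0 0 0" --pt "-1 0 0 0 0 0 0"

```text
clock: 20.92
eef_pos: [468.3, -178.1, 398.1]
tool_rot: [-2.572, -0.235, -1.62]
force: [-0.5, 0.8, -2.4]
width: 25.3
gripper_force: 60.7
```

```bash
python3 - <<'E'
from meas import *
p,R=report(60); print(RI.inv().apply(read_state()["force"]).round(1),RI.inv().apply(read_state()["torque"]).round(2), RI.inv().apply(ins(60)-p).round(1))
E
```

```text
p [ 468.3 -178.1  398.1] err [-0.2  0.7  0. ] rot [-0.0007  0.0019  0.0017] [ 0.76  0.4  -0.63  2.2   1.63  0.32  1.87] [-0.5  0.8 -2.4]
[ 0.5 -2.   1.5] [0.82 0.08 0.  ] [ 0.6 -0.4 -0.3]
```

The tip is 13 mm in with no contact force. On through the barrel.

>>> jog_arm --pt "-1 0 0 0.01 0 0 0" --pt "-1 0 0 0.01 0 0 0" --pt "-1 0 0 0.01 0 0 0" --pt "-1 0 0 0.01 0 0 0" --pt "-1 0 0 0 0 0 0"

```text
clock: 21.55
eef_pos: [478.8, -182.6, 381.8]
tool_rot: [-2.572, -0.235, -1.62]
force: [-0.6, -0.4, -1.3]
width: 25.1
gripper_force: 60.7
```

```bash
python3 - <<'E'
from meas import *
p,R=report(40); print(RI.inv().apply(read_state()["force"]).round(1),RI.inv().apply(read_state()["torque"]).round(2), RI.inv().apply(ins(40)-p).round(1))
E
```

```text
p [ 478.8 -182.6  381.8] err [-0.2  0.7 -0. ] rot [-0.0007  0.0018  0.0016] [ 0.76  0.45 -0.64  2.2   1.73  0.35  1.78] [-0.6 -0.4 -1.3]
[-0.6 -1.   0.8] [ 0.93 -0.01 -0.03] [ 0.6 -0.4 -0.2]
```

>>> jog_arm --pt "-1 0 0 0.01 0 0 0" --pt "-1 0 0 0.01 0 0 0" --pt "-1 0 0 0.01 0 0 0" --pt "-1 0 0 0.01 0 0 0" --pt "-1 0 0 0.01 0 0 0" --pt "-1 0 0 0 0 0 0"

```text
clock: 22.3
eef_pos: [492.0, -188.2, 361.3]
tool_rot: [-2.572, -0.235, -1.62]
force: [-0.7, -0.5, -0.9]
width: 25.4
gripper_force: 60.7
```

```bash
python3 - <<'E'
from meas import *
p,R=report(15); print(RI.inv().apply(read_state()["force"]).round(1),RI.inv().apply(read_state()["torque"]).round(2), RI.inv().apply(ins(15)-p).round(1))
E
```

```text
p [ 492.  -188.2  361.3] err [-0.2  0.6 -0. ] rot [-0.0007  0.0017  0.0016] [ 0.76  0.51 -0.66  2.18  1.83  0.39  1.7 ] [-0.7 -0.5 -0.9]
[-0.8 -0.9  0.5] [ 0.85 -0.02 -0.03] [ 0.5 -0.4 -0.2]
```

>>> jog_arm --pt "-1 0 0 0.008 0 0 0" --pt "-1 0 0 0.008 0 0 0" --pt "-1 0 0 0.006 0 0 0" --pt "-1 0 0 0.002 0 0 0" --pt "-1 0 0 0.002 0 0 0" --pt "-1 0 0 0 0 0 0"

```text
clock: 23.05
eef_pos: [498.9, -191.0, 351.2]
tool_rot: [-2.572, -0.235, -1.62]
force: [-0.4, 0.6, -1.8]
width: 25.6
gripper_force: 60.7
```

>>> jog_arm --pt "-1 0 0 0.002 0 0 0" --pt "-1 0 0 0.002 0 0 0" --pt "-1 0 0 0 0 0 0"

```text
clock: 23.42
eef_pos: [500.0, -191.4, 349.7]
tool_rot: [-2.571, -0.235, -1.62]
force: [-0.6, 0.7, -0.5]
width: 25.5
gripper_force: 61.0
```

```bash
python3 - <<'E'
from meas import *
p,R=report(0); print(RI.inv().apply(read_state()["force"]).round(1),RI.inv().apply(read_state()["torque"]).round(2), RI.inv().apply(ins(0)-p).round(1))
E
```

```text
p [ 500.  -191.4  349.7] err [-0.2  0.6 -0.7] rot [-0.0018  0.001   0.0019] [ 0.76  0.55 -0.67  2.17  1.88  0.42  1.67] [-0.6  0.7 -0.5]
[ 0.4 -1.  -0.1] [ 0.76 -0.05 -0.  ] [ 0.4 -0.8  0.3]
```

>>> jog_arm --pt "-1 0 0 0.002 0 0 0" --pt "-1 0 0 0 0 0 0"

```text
clock: 23.68
eef_pos: [500.3, -191.4, 349.3]
tool_rot: [-2.571, -0.236, -1.62]
force: [-4.6, 1.8, 5.5]
width: 25.2
gripper_force: 62.1
```

>>> jog_arm --pt "-1 0 0 0.002 0 0 0" --pt "-1 0 0 0 0 0 0"

```text
clock: 23.92
eef_pos: [500.3, -191.3, 349.2]
tool_rot: [-2.57, -0.237, -1.62]
force: [-12.8, 3.4, 15.9]
width: 25.2
gripper_force: 63.9
```

Contact force is along the hole's axis with no further travel, so the collar is seated. Releasing and withdrawing along the axis.

>>> jog_arm --pt "-0.3 0 0 0 0 0 0" --pt "0 0 0 0 0 0 0" --pt "0.2 0 0 0 0 0 0" --pt "0.2 0 0 0 0 0 0" --pt "0.2 0 0 -0.03 0 0 0" --pt "0.2 0 0 -0.06 0 0 0" --pt "0.2 0 0 -0.08 0 0 0" --pt "0.2 0 0 0 0 0 0" --pt "0.2 0 0 0 0 0 0"

```text
clock: 25.05
eef_pos: [456.1, -173.2, 417.3]
tool_rot: [-2.572, -0.236, -1.62]
force: [1.2, -0.0, -0.0]
width: 51.1
gripper_force: 0.0
```

```bash
python3 - <<'E'
from meas import *
print(read_state()["force"].round(1),read_state()["qpos"].round(2))
t=[]
for n in("side","top"):
    im=get_image(n); C=cloud(im).reshape(-1,3); X=RI.inv().apply(C-HOLE); h=-X[:,2]
    k=(np.hypot(X[:,0],X[:,1])<15)&(h>30)&(h<60); g=im["pixels"].reshape(-1,3).max(1)<80
    print(n,"grip pts",k.sum(),"top height",np.percentile(h[k],95).round(1) if k.any() else "")
    a=proj(im,HOLE); u,v=int(a[0]),int(a[1]); t.append(cv2.resize(im["pixels"][v-60:v+50,u-55:u+55,::-1],(400,400),interpolation=cv2.INTER_CUBIC))
    by=np.array([-ax[1],ax[0],0]); r=C-AX; Y=np.stack([r@ax,r@by,r[:,2]],1); c=im["pixels"].reshape(-1,3).max(1)
    Q=Y[(c<110)&(Y[:,0]>40)&(Y[:,0]<80)&(abs(Y[:,1])<62)&(Y[:,2]>-45)&(Y[:,2]<80)]
    for i in range(4): o=Q.mean(0); pn=np.linalg.svd(Q-o)[2][2]; pn*=np.sign(pn[0]); Q=Q[abs((Q-o)@pn)<4/(i+1)]
    print("tilt",np.arctan2(pn[2],pn[0]))
cv2.imwrite("pics/c6.png",np.hstack(t))
E
```

```text
[ 1.2 -0.  -0. ] [ 0.75  0.34 -0.61  2.21  1.48  0.29  2.01]
side grip pts 172 top height 48.6
tilt 0.02607566519568847
top grip pts 108 top height 47.4
tilt 0.02666597463865725
```

View pics/c6.png

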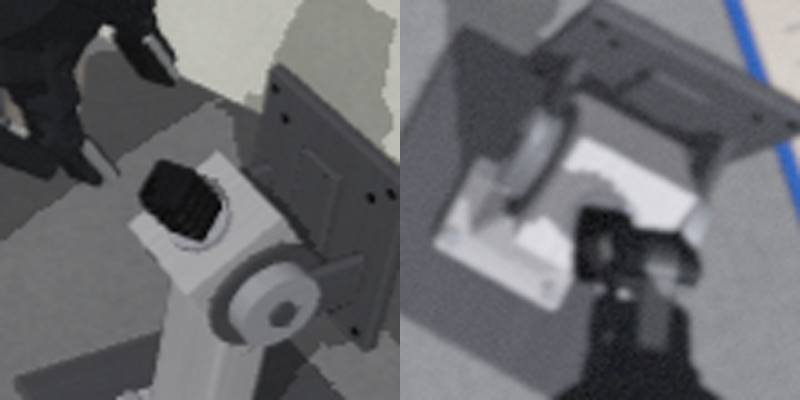

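The pin's collar lies on the head's face, at (200,225) in the left crop. The gripper is clear, and the plate reads about 0.026 rad. Handing in.

```bash
python3 -c "
from cell import *
print(finish_job())"
```

```text
the job is handed in; nothing more can be done
None
```

I tilted the plate upright (about 0.03 rad by camera), pushed the lock pin home until its collar seated on the head, let go, and handed the job in at about 25 s; the hand-in gave no verdict, and the bottle and stapler were never approached.

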